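# Clamp the sharpening stone in its holder

## Task

The sharpening stone lies loose in its wooden holder because the sliding jaw is locked too far back. Slacken the clamp knob on the jaw, push the jaw up so that it shoves the stone right against the end stop, and keep the jaw firmly pressed on the stone while you tighten the knob hard, so that the stone stays squeezed and the jaw is locked. Do not ram the stone or crush the jaw's rubber, do not force the jaw along while it is clamped, and leave everything else where it is.

Things in the scene. Friction and masses are not known exactly. Their poses are not given: they have to be found in the camera images.
- stone_holder: The holder: a light wooden board 110 x 340 x 22 mm (x, y, z), fixed; origin at the centre of its underside, own +y along its length to the end stop. The stop is a steel block 84 mm wide, 18 mm high above the board; its rubber face lies 136 to 156 mm along +y from the origin (set by hand: the exact place is not known). The sliding jaw runs along y at the other end.
- jaw_ref (a point): Point on the sliding jaw, on the board's top in its middle line; axes as the holder's. Aluminium deck 58 mm wide from 46 mm behind (-y) this point, 14 mm high; steel head 84 mm wide, 21 mm high, with a rubber pad whose face is 50 mm ahead (+y). The rubber gives 1 mm for 8 N, at most 6 mm. Slack, the jaw slides with about 3 N; it can travel 75 mm.
- jaw_tail (a point): Middle of the back of the jaw's turned-up tail plate (58 mm wide, from the board to 24 mm above it), where it can be pushed towards +y; it is the rear end of the jaw.
- clamp_knob: Black T-shaped knob on the jaw. Bar 66 x 14 x 20 mm along its own x, 50 to 70 mm above the worktop. Origin on the vertical turning axis, 36 mm above the worktop, 10 mm behind jaw_ref. Clockwise from above tightens: 0.12 Nm slack, 0.2 Nm tight; 2.6 rad from slack stop to tight stop, bites 1.4 rad before the tight stop, starts 0.2 to 0.5 rad before it. Hard tight: at or near the stop.
- clamp_shoe: Steel shoe under the jaw's deck, hidden; the knob's screw presses it onto the guide rail (54 N for each rad of knob turn past the bite) and so locks the jaw.
- guide_rail: Steel rail let flush into the board along the holder's y axis, on which the clamp shoe bears; origin on the board's top.
- jaw_pad: Rubber pad on the front of the sliding jaw, 80 mm wide, 17 mm high, 5 mm thick; origin on the board's top in the middle of its thickness; its face is 2.5 mm ahead (+y). Well clamped, it is squeezed back by 1 to 4 mm (8 to 32 N); at 6 mm (48 N) it is crushed.
- sliding_jaw (a joint): Travel of the sliding jaw along the holder's +y, in m; 0 is farthest from the end stop (jaw_ref then lies 120 mm along -y from the holder's origin).
- sharpening_stone: Grey two-layer sharpening stone 62 x 170 x 28 mm (x, y, z), about 0.6 kg, loose on the board between the jaw and the end stop; origin at the centre of its underside, 22 mm above the worktop.
- small_bowl: White bowl 115 mm wide, 51 mm high, standing beside the holder (bystander; origin under its centre).
- teaspoon: Steel teaspoon 132 x 28 x 11 mm lying in front of the holder (bystander).
- tomato_tin: Food tin 57 mm wide, 72 mm high, behind at the right (bystander).
- orange_beaker: Orange plastic beaker 74 mm wide, 105 mm high, left of the holder (bystander).
- white_mug: White mug 78 x 116 x 101 mm behind the holder (bystander).
- fork: Fork 196 x 27 x 15 mm lying behind the holder (bystander).

How it is judged (in metres and radians):
On the way, in this order (a step that is already met when the one before it is completed fails the run):
1. the clamp is slack, with the jaw still where it was locked (contact force between clamp_shoe and guide_rail below 1 N and distance of jaw_ref from where it was at the start of the episode below 0.008 m), for 0.1 s.
2. with the clamp still slack or only lightly biting, the jaw presses the stone home against the end stop (contact force between clamp_shoe and guide_rail below 20 N and contact force between jaw_pad and sharpening_stone above 8 N and linear speed of sharpening_stone below 0.005 m/s), for 0.1 s.
3. the clamp is tight (contact force between clamp_shoe and guide_rail above 40 N), for 0.2 s.
At the end, for the whole second after the job is handed in: The stone lies flat, square (0.035 rad) and within 15 mm of the middle line, against the end stop, and stays squeezed by the jaw with 7 to 32 N after release; the knob is tight (shoe on rail over 40 N); nothing moves (contact force between clamp_shoe and guide_rail above 40 N and contact force between jaw_pad and sharpening_stone between 7 and 32 N and angle between the y axis of sharpening_stone and the y axis of stone_holder, either way round below 0.035 rad and x of sharpening_stone in the frame of stone_holder between -0.015 and 0.015 m and y of sharpening_stone in the frame of stone_holder above 0.047 m and z of sharpening_stone in the frame of stone_holder below 0.026 m and angle between sharpening_stone's own z axis and vertical below 0.03 rad and linear speed of sharpening_stone below 0.005 m/s); the robot touches nothing.
It fails at once if the stone is rammed: the jaw presses on it with more than 48 N (contact force between jaw_pad and sharpening_stone above 48 N).
It fails at once if the jaw is forced along while clamped (contact force between clamp_shoe and guide_rail above 25 N and (velocity of joint sliding_jaw above 0.02 m/s or velocity of joint sliding_jaw below -0.02 m/s)).
It fails at once if a bystander is shifted by more than 25 mm (distance of any of small_bowl, teaspoon, orange_beaker, white_mug, tomato_tin, fork from where it was at the start of the episode above 0.025 m).
It also fails if it takes over 48 s, if anything falls off the work surface, if the arm or the gripper's body presses on something with over 40 N, if the wrist force passes 120 N, or if a joint passes its speed limit or range.

## Robot

A 7-joint arm with a two-finger parallel gripper is mounted at the origin on a cart in front of the work surface, level with it; the furniture and walls round the work are solid. World frame = base frame: x ahead of the robot, y to its left, z up, the work surface at z = 0. Lengths are in m, angles in degrees, forces in N, time in s.
With the tool pointing down it reaches from about 0.425 to 0.875 m from the base axis. Payload 4.7 kg.
Tool frame: the origin (TCP) lies at the centre of the arm's flange, where the gripper is bolted on; the fingertips stand 182 mm ahead of it and the grasp point (between the pads) lies 164 mm ahead of it (env.grip_depth is the distance from the TCP to the grasp point, in m); z points along the fingers, y is the line along which they close (so a half turn about z gives the same grasp; the last joint's range is limited). The gripper opens to 87 mm and grips with 3 to 60 N. Pads are 19 mm wide; open, the fingers measure 117 mm over their backs; the gripper's body (75 mm by 190 mm) begins 51 mm behind the grasp point.
Start: joints at [-64.567, 18.392, -4.016, 83.108, 1.295, 78.541, -3.26], TCP at [0.271, 0.591, 0.405] pointing down, gripper open.
Joint ranges: [-163.93, 163.93], [-17.29, 119.83], [-79.2, 71.16], [3.27, 140.29], [-89.18, 269.18], [5.43, 117.66], [-154.24, 154.24]. Speed limits (degrees/s): [147.25, 147.25, 180, 180, 180, 180, 180].

## Interface

Orientations are given as [roll, pitch, yaw] about the fixed x, y, z axes, in that order (R = Rz(yaw) Ry(pitch) Rx(roll)).
In Python, from cell import env gives the robot as it stands. The module is installed in compiled form; this text tells all that it offers.
- The arm moves only by the tool send_rows, never from a script. Its arguments are lists of equal length, an entry for each row: "xyz": the shift along the tool's x, y, z in m, a list of three; "rotation": the turn, a rotation vector about the tool's x, y, z in rad, a list of three; "jaw": the opening, from 0 (shut) to 1 (fully open). A call has 1 to 20 rows; each row shifts and turns the commanded pose from where the row before left it, along the tool's axes as they then stand; what a row does not reach is not made up. A row lasts 1/10 s, in which the tool goes at most 50 mm and 8.59 degrees, less where a joint would pass 70% of its speed; a pose out of reach is approached as far as the arm can. A call is refused whole if a number of a shift passes 0.05 or a number of a turn 0.15, either way. A call with a gripper value outside its range is refused whole. The fingers move at their own pace and stop on an object; "newtons" is the grip in N (left out, the last holds). Time passes only in rows, so rows that do not move let the fingers close. It gives the time, the measured TCP pose, the force, the opening and the grip force at its end, in the units of the state.
- env.get_obs(): the state, without advancing time (a new reading comes with each control period).
- env.read_camera(name): name is "scene" or "top" or "wrist"; returns a dict with "image" (400x640x3 uint8, blue, green, red), "fx", "fy", "cx", "cy" (pixels), "R" (3x3) and "t" (3): a world point X has camera coordinates R X + t. Camera axes: x right, y down, z forward; pixel columns grow to the right and rows downward; lengths in m; the calibration is good to about 2 mm. The wrist camera is an equidistant fisheye: a pixel r from the principal point sees the ray r / f radians off the axis. A picture is of the moment at which its call begins. There is no depth.
- env.sign_off(): hands the job in; it is judged then, once.
The state is a dict: "time_s": time; "qpos": joint angles; "joint_velocities": joint speeds; "effort": joint torques, N m; "tool_pos": TCP position; "tool_rot": TCP orientation; "force": force on the tool from outside, world axes, zero at the start; "wrist_torque": the same for the moment, N m; "grip_width": finger opening in m; "grasp_force": force on a finger pad.
Only numpy, scipy, OpenCV 4.12 (cv2) and the standard library are available. Lean on these libraries where they do the work, as an engineer would, in place of code of your own. Each camera call takes 0.05 s, during which the arm holds its last target. There are 200 camera calls.

## Working session

There is one attempt and no reset: what is moved stays moved. The work goes in short steps, Python scripts to look and compute and a tool call to move; the robot and the scene stay as the last step left them, time stands still between calls to the robot, and variables do not carry over. Pictures are saved under pics/ and viewed, at most 10 in all, crops included, and the job is handed in when it is done.

Besides the shell and the picture viewer there is one more tool, called after "Request:" in YAML: its name, and indented under it one key for each argument. send_rows: Moves the arm, as the interface text tells. Its arguments: {"type":"object","properties":{"xyz":{"type":"array"},"rotation":{"type":"array"},"jaw":{"type":"array"},"newtons":{"type":"number"}},"required":["xyz","rotation","jaw"]}

```bash
mkdir -p pics; cat > h.py <<'E'
import numpy as np, cv2
from cell import env
def cast(c,u,v,z):
    d=np.array([(u-c["cx"])/c["fx"],(v-c["cy"])/c["fy"],1.])
    R=np.array(c["R"]);t=np.array(c["t"])
    o=-R.T@t; d=R.T@d
    return o+d*(z-o[2])/d[2]
def proj(c,X):
    p=np.array(c["R"])@np.array(X)+np.array(c["t"])
    return np.array([c["fx"]*p[0]/p[2]+c["cx"],c["fy"]*p[1]/p[2]+c["cy"]])
E
python3 - <<'E'
from h import *
import pickle
for n in("top","scene"):
    c=env.read_camera(n);cv2.imwrite(f"pics/{n}0.png",c["image"]);pickle.dump(c,open(n+".pkl","wb"))
    print(n,c["fx"],c["cx"],c["cy"],-np.array(c["R"]).T@np.array(c["t"]))
o=env.get_obs();print({k:o[k] for k in("time_s","tool_pos","tool_rot","force","grip_width")},env.grip_depth)
E
```

```text
top 452.645379839341 325.78208962075234 201.84030063158133 [0.44957816 0.15622719 1.05086394]
scene 378.53619336447167 318.75390671653525 201.3273121736174 [-0.0798336   0.5588201   0.59073639]
{'time_s': 0.1, 'tool_pos': array([0.2707961 , 0.59071684, 0.40376822]), 'tool_rot': array([-1.79902690e+02,  3.61035640e-03,  1.55375067e+02]), 'force': array([-0.14523967,  0.65229876,  0.49002328]), 'grip_width': 0.08690191226257539} 0.1635
```

View pics/top0.png

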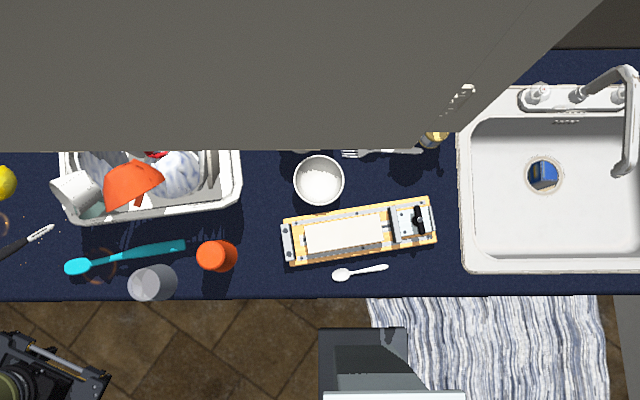

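View pics/scene0.png

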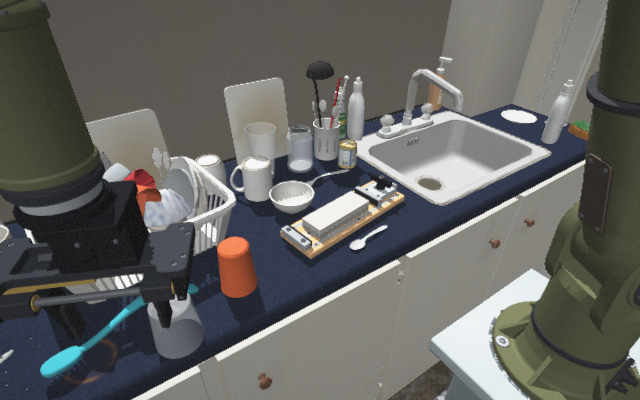

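The top view shows the holder from about (285,240) at the stop end to (437,215) at the jaw end, with the knob near (419,219). The scene view shows the same layout. I'll zoom in on the holder next.

```bash
python3 - <<'E'
from h import *
import pickle
c=pickle.load(open("top.pkl","rb"));im=c["image"]
cv2.imwrite("pics/crop.png",cv2.resize(im[190:275,275:445],None,fx=4.7,fy=4.7,interpolation=cv2.INTER_CUBIC))
hsv=cv2.cvtColor(im,cv2.COLOR_BGR2HSV)
m=cv2.inRange(hsv,(12,60,120),(32,255,255));m[:, :275]=0;m[:,442:]=0;m[:190]=0;m[275:]=0
ys,xs=np.nonzero(m);r=cv2.minAreaRect(np.c_[xs,ys].astype(np.float32));print(r)
b=cv2.boxPoints(r);P=np.array([cast(c,u,v,.022) for u,v in b]);print(b,P.round(4),np.linalg.norm(P-np.roll(P,1,0),axis=1),P.mean(0))
k=(im.max(2)<50).astype(np.uint8);k[:, :395]=0;k[:,432:]=0;k[:203]=0;k[238:]=0
n,l,s,ce=cv2.connectedComponentsWithStats(k);print(s,ce)
i=1+s[1:,4].argmax();ys,xs=np.nonzero(l==i);r=cv2.minAreaRect(np.c_[xs,ys].astype(np.float32));b=cv2.boxPoints(r)
P=np.array([cast(c,u,v,.07) for u,v in b]);print(r,P.round(4),P.mean(0))
E
```

```text
((359.229736328125, 230.37835693359375), (48.826499938964844, 149.6030731201172), 80.53767395019531)
[[281.43243 218.59457]
 [429.      193.99997]
 [437.02704 242.16214]
 [289.45947 266.75674]] [[ 0.5409  0.2501  0.022 ]
 [ 0.5939 -0.0889  0.022 ]
 [ 0.4834 -0.1028  0.022 ]
 [ 0.432   0.232   0.022 ]] [0.11037556 0.34311588 0.11138171 0.3386371 ] [0.5125382  0.07257001 0.022     ]
[[     0      0    640    400 255834]
 [   412    206     13     29    166]] [[319.43617737 199.48670231]
 [417.86144578 219.9939759 ]]
((416.941162109375, 220.2352752685547), (28.634822845458984, 9.978800773620605), 77.47119140625) [[ 0.5582 -0.0325  0.07  ]
 [ 0.5627 -0.054   0.07  ]
 [ 0.5016 -0.0652  0.07  ]
 [ 0.4971 -0.0439  0.07  ]] [ 0.52991488 -0.04891999  0.07      ]
```

View pics/crop.png

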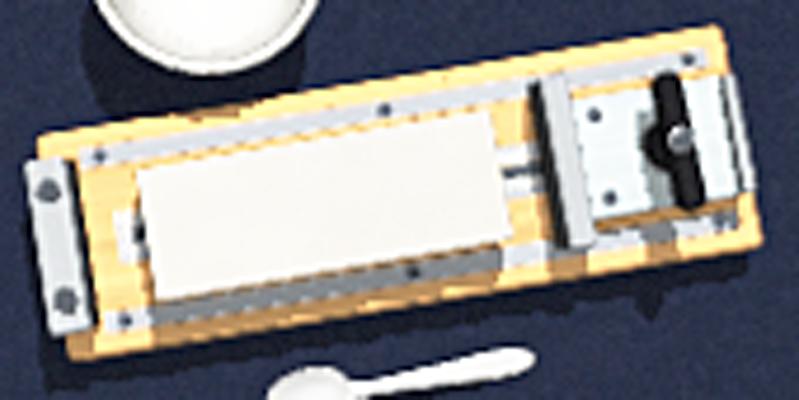

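The crop shows the knob bar nearly parallel to the holder's x axis, with its nut at crop (680,138). The stone sits between the pad (crop x≈545) and the stop (crop x≈82), with gaps on both sides. The measured board is 340 x 111 mm, and the knob falls within 1 mm of its midline, so the numbers hold together. Now I'll move above the knob.

Request:
send_rows:
  xyz:
    - [-0.014,-0.013,0]
    - [-0.028,-0.0265,0]
    - [-0.028,-0.0265,0]
    - [-0.028,-0.0265,0]
    - [-0.028,-0.0265,0]
    - [-0.028,-0.0265,0]
    - [-0.028,-0.0265,0]
    - [-0.028,-0.0265,0]
    - [-0.028,-0.0265,0]
    - [-0.028,-0.0265,0]
    - [-0.028,-0.0265,0]
    - [-0.028,-0.0265,0]
    - [-0.028,-0.0265,0]
    - [-0.028,-0.0265,0]
    - [-0.028,-0.0265,0]
    - [-0.028,-0.0265,0]
    - [-0.028,-0.0265,0]
    - [-0.028,-0.0265,0]
    - [-0.014,-0.0135,0]
    - [0,0,0]
  rotation:
    - [0,0,0]
    - [0,0,0]
    - [0,0,0]
    - [0,0,0]
    - [0,0,0]
    - [0,0,0]
    - [0,0,0]
    - [0,0,0]
    - [0,0,0]
    - [0,0,0]
    - [0,0,0]
    - [0,0,0]
    - [0,0,0]
    - [0,0,0]
    - [0,0,0]
    - [0,0,0]
    - [0,0,0]
    - [0,0,0]
    - [0,0,0]
    - [0,0,0]
  jaw: [1,1,1,1,1,1,1,1,1,1,1,1,1,1,1,1,1,1,1,1]

```text
time_s: 2.1
tool_pos: [0.5305, -0.0563, 0.4045]
tool_rot: [-179.9, 0.0, 155.0]
force: [0.2, 0.7, 0.2]
grip_width: 0.0872
grasp_force: 0.0
```

Request:
send_rows:
  xyz:
    - [0,0,0]
    - [0,0,0]
    - [0,0,0.01]
    - [0,0,0.01]
    - [0,0,0.01]
    - [0,0,0.01]
    - [0,0,0.01]
    - [0,0,0.01]
    - [0,0,0.01]
    - [0,0,0.01]
    - [0,0,0.01]
    - [0,0,0.01]
    - [0,0,0]
    - [0,0,0]
    - [0,0,0]
    - [0,0,0]
    - [0,0,0]
    - [0,0,0]
    - [0,0,0]
    - [0,0,0]
  rotation:
    - [0,0,0.07]
    - [0,0,0.142]
    - [0,0,0.142]
    - [0,0,0.142]
    - [0,0,0.142]
    - [0,0,0.142]
    - [0,0,0.142]
    - [0,0,0.142]
    - [0,0,0.142]
    - [0,0,0.142]
    - [0,0,0.142]
    - [0,0,0.142]
    - [0,0,0.142]
    - [0,0,0.142]
    - [0,0,0.142]
    - [0,0,0.142]
    - [0,0,0.142]
    - [0,0,0.142]
    - [0,0,0.07]
    - [0,0,0]
  jaw: [1,1,1,1,1,1,1,1,1,1,1,1,1,1,1,1,1,1,1,1]

```text
time_s: 4.1
tool_pos: [0.53, -0.0513, 0.3044]
tool_rot: [-179.9, 0.0, 9.1]
force: [0.7, 0.5, 0.3]
grip_width: 0.0868
grasp_force: 0.0
```

```bash
python3 - <<'E'
from h import *
import pickle
c=env.read_camera("wrist");pickle.dump(c,open("w.pkl","wb"));cv2.imwrite("pics/w1.png",c["image"])
print(c["fx"],c["cx"],c["cy"],c["R"],c["t"])
o=env.get_obs();print({k:o[k] for k in("time_s","qpos","tool_pos","tool_rot","force","grip_width")})
E
```

```text
309.70691628693146 315.57438400838276 195.54421599953935 [[ 0.15923387 -0.98723901 -0.00192753]
 [-0.94521134 -0.15301818  0.28837641]
 [-0.28499139 -0.04409737 -0.95751518]] [-0.13422586  0.48710246  0.44496985]
{'time_s': 4.15, 'qpos': array([-34.68312599,   9.73518637,  41.10116667, 108.2889913 ,
        -7.11465311,  64.56089898, -71.688753  ]), 'tool_pos': array([ 0.53002118, -0.05145773,  0.30447873]), 'tool_rot': array([-1.79950335e+02,  3.19864004e-02,  9.23058885e+00]), 'force': array([-0.70721419, -0.77178788,  0.7624015 ]), 'grip_width': 0.08710129080044254}
```

View pics/w1.png

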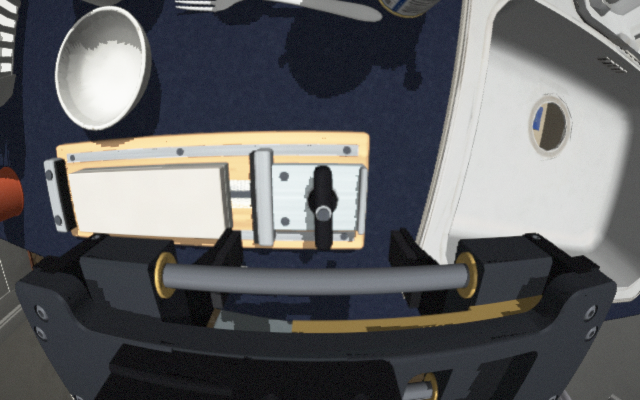

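The wrist view shows the knob bar running from (322,167) to (323,248), the head's pad near x≈252, the stone from x≈70 to 228, and the stop face near x≈65.

```bash
cat >> h.py <<'E'
def fcast(c,u,v,z):
    a=(u-c["cx"])/c["fx"];b=(v-c["cy"])/c["fy"];r=np.hypot(a,b);s=np.sin(r)/max(r,1e-9)
    R=np.array(c["R"]);t=np.array(c["t"]);o=-R.T@t;d=R.T@np.array([a*s,b*s,np.cos(r)])
    return o+d*(z-o[2])/d[2]
E
python3 - <<'E'
from h import *
import pickle
c=pickle.load(open("w.pkl","rb"));im=c["image"];g=im.max(2)
for v in(172,180,225,232,238,243):
    xs=np.nonzero(g[v,300:345]<60)[0]+300;print(v,xs.min(),xs.max(),fcast(c,xs.min(),v,.07).round(4),fcast(c,xs.max()+1,v,.07).round(4))
print([fcast(c,322,v,.07).round(4) for v in(166,248)])
C=np.array([.5125,.0726]);a=np.radians(8.8);X=np.array([np.cos(a),np.sin(a)]);Y=np.array([-X[1],X[0]])
for n,u,v,z in(("nut",323,213,.075),("padtop",253,200,.039),("stoneR",224,167,.05),("stoneRb",229,235,.05),("stoneL",75,170,.05),("stoneLb",80,233,.05),("stopface",69,170,.04),("boardTR",368,133,.022),("boardBR",364,249,.022),("boardTL",57,146,.022),("tail",368,200,.046)):
    p=fcast(c,u,v,z)[:2];print(n,p.round(4),(p-C)@X,(p-C)@Y)
E
```

```text
172 314 330 [ 0.5616 -0.0444  0.07  ] [ 0.5635 -0.0563  0.07  ]
180 314 330 [ 0.5558 -0.0453  0.07  ] [ 0.5578 -0.0573  0.07  ]
225 315 330 [ 0.5217 -0.0515  0.07  ] [ 0.5236 -0.0634  0.07  ]
232 315 332 [ 0.516  -0.0524  0.07  ] [ 0.5182 -0.0659  0.07  ]
238 315 331 [ 0.5111 -0.0532  0.07  ] [ 0.5131 -0.066   0.07  ]
243 315 331 [ 0.5069 -0.0539  0.07  ] [ 0.5089 -0.0668  0.07  ]
[array([ 0.5668, -0.0493,  0.07  ]), array([ 0.5035, -0.0599,  0.07  ])]
nut [ 0.5339 -0.0554] 0.0015130457839056984 -0.1297942720101322
padtop [0.5229 0.0019] -0.0005007360926830157 -0.07141534169367239
stoneR [0.5504 0.0267] 0.030387903014739058 -0.05115848035712234
stoneRb [0.492  0.0182] -0.028578178301834307 -0.05064790347803635
stoneL [0.5267 0.1873] 0.03159175349899489 0.11119608617788827
stoneLb [0.4585 0.1884] -0.035652057353798755 0.12266771741352742
stopface [0.5221 0.2065] 0.02993201547034071 0.13082512331585117
boardTR [ 0.5926 -0.0859] 0.05487719675486927 -0.16884502120989692
boardBR [ 0.485  -0.1046] -0.05429254973032012 -0.17091140852889816
boardTL [0.5411 0.2445] 0.05461320592411066 0.16551377895721986
tail [ 0.5405 -0.0923] 0.00240012239375139 -0.1672654030100717
```

Request:
send_rows:
  xyz:
    - [0.001,0.0015,0]
    - [0.001,0.0015,0]
    - [0,0,0.01]
    - [0,0,0.01]
    - [0,0,0.01]
    - [0,0,0.01]
    - [0,0,0.01]
    - [0,0,0.01]
    - [0,0,0.008]
    - [0,0,0.0075]
    - [0,0,0]
    - [0,0,0]
  rotation:
    - [0,0,-0.012]
    - [0,0,0]
    - [0,0,0]
    - [0,0,0]
    - [0,0,0]
    - [0,0,0]
    - [0,0,0]
    - [0,0,0]
    - [0,0,0]
    - [0,0,0]
    - [0,0,0]
    - [0,0,0]
  jaw: [0.45,0.45,0.45,0.45,0.45,0.45,0.45,0.45,0.45,0.45,0.45,0.45]

```text
time_s: 5.35
tool_pos: [0.5329, -0.0554, 0.2293]
tool_rot: [180.0, -0.0, 9.7]
force: [0.9, -0.2, -0.3]
grip_width: 0.0392
grasp_force: 0.0
```

Request:
send_rows:
  xyz:
    - [0,0,0]
    - [0,0,0]
    - [0,0,0]
    - [0,0,0]
    - [0,0,0]
    - [0,0,0]
  rotation:
    - [0,0,0]
    - [0,0,0]
    - [0,0,0]
    - [0,0,0]
    - [0,0,0]
    - [0,0,0]
  jaw: [0.1,0.1,0.1,0.1,0.1,0.1]
  newtons: 15

```text
time_s: 5.95
tool_pos: [0.533, -0.0559, 0.2296]
tool_rot: [180.0, -0.1, 9.7]
force: [2.3, -2.5, 0.7]
grip_width: 0.0206
grasp_force: 14.9
```

```bash
python3 - <<'E'
from h import *
o=env.get_obs();print({k:o[k] for k in("time_s","qpos","tool_pos","tool_rot","force","wrist_torque","grip_width","grasp_force")})
E
```

```text
{'time_s': 5.95, 'qpos': array([-31.94989771,  16.23182207,  39.81690239, 111.69476456,
       -12.39280969,  56.26048562, -66.62203439]), 'tool_pos': array([ 0.53298826, -0.05590249,  0.22959047]), 'tool_rot': array([ 1.79952207e+02, -5.42425978e-02,  9.70654186e+00]), 'force': array([ 2.28420734, -2.45937894,  0.65357552]), 'wrist_torque': array([-0.65965773,  0.00800365, -0.00245393]), 'grip_width': 0.020614795474699514, 'grasp_force': 14.888351475419768}
```

The opening stopped at 20.6 mm, while the bar is 14 mm wide. The fingertips are pinching the round hub under the bar, so I'll open, raise 5 mm and regrip.

Request:
send_rows:
  xyz:
    - [0,0,0]
    - [0,0,0]
    - [0,0,-0.003]
    - [0,0,-0.002]
    - [0,0,0]
    - [0,0,0]
    - [0,0,0]
    - [0,0,0]
    - [0,0,0]
    - [0,0,0]
  rotation:
    - [0,0,0]
    - [0,0,0]
    - [0,0,0]
    - [0,0,0]
    - [0,0,0]
    - [0,0,0]
    - [0,0,0]
    - [0,0,0]
    - [0,0,0]
    - [0,0,0]
  jaw: [0.4,0.4,0.4,0.4,0.4,0.05,0.05,0.05,0.05,0.05]

```text
time_s: 6.95
tool_pos: [0.5328, -0.0559, 0.2342]
tool_rot: [179.9, -0.0, 9.7]
force: [1.3, -2.7, -1.1]
grip_width: 0.0143
grasp_force: 15.0
```

Request:
send_rows:
  xyz:
    - [0,0,0]
    - [0,0,0]
    - [0,0,0]
    - [0,0,0]
    - [0,0,0]
    - [0,0,0]
    - [0,0,0]
    - [0,0,0]
    - [0,0,0]
    - [0,0,0]
    - [0,0,0]
  rotation:
    - [0,0,0]
    - [0,0,0]
    - [0,0,-0.05]
    - [0,0,-0.1]
    - [0,0,-0.1]
    - [0,0,-0.1]
    - [0,0,-0.1]
    - [0,0,-0.1]
    - [0,0,-0.1]
    - [0,0,0]
    - [0,0,0]
  jaw: [0.05,0.05,0.05,0.05,0.05,0.05,0.05,0.05,0.05,0.05,0.05]
  newtons: 40

```text
time_s: 8.05
tool_pos: [0.5326, -0.0557, 0.2342]
tool_rot: [180.0, 0.0, 46.8]
force: [0.2, -3.5, -0.7]
grip_width: 0.0137
grasp_force: 40.0
```

```bash
python3 - <<'E'
from h import *
o=env.get_obs();print({k:o[k] for k in("time_s","qpos","tool_pos","tool_rot","force","wrist_torque","grip_width","grasp_force")})
E
```

```text
{'time_s': 8.05, 'qpos': array([-27.0860917 ,  14.89610161,  34.0287943 , 111.36415982,
        -9.89900665,  56.61138483, -31.64201452]), 'tool_pos': array([ 0.53264906, -0.05566577,  0.23417654]), 'tool_rot': array([1.79998166e+02, 2.17011754e-02, 4.68304228e+01]), 'force': array([ 0.17192372, -3.52997638, -0.72045723]), 'wrist_torque': array([-0.73374491,  0.0891955 ,  0.10583476]), 'grip_width': 0.013658047431650113, 'grasp_force': 39.97265338897705}
```

Request:
send_rows:
  xyz:
    - [0,0,0]
    - [0,0,0]
    - [0,0,0]
    - [0,0,0]
    - [0,0,0]
    - [0,0,0]
    - [0,0,0]
    - [0,0,0]
    - [0,0,0]
    - [0,0,0]
    - [0,0,0]
  rotation:
    - [0,0,-0.1]
    - [0,0,-0.1]
    - [0,0,-0.1]
    - [0,0,-0.1]
    - [0,0,-0.1]
    - [0,0,-0.1]
    - [0,0,-0.1]
    - [0,0,0]
    - [0,0,0]
    - [0,0,0]
    - [0,0,0]
  jaw: [0.05,0.05,0.05,0.05,0.05,0.05,0.05,0.05,0.05,0.05,0.05]
  newtons: 60

```text
time_s: 9.15
tool_pos: [0.5324, -0.0555, 0.2341]
tool_rot: [-179.9, 0.0, 87.0]
force: [-2.3, -2.5, 0.5]
grip_width: 0.0136
grasp_force: 60.0
```

```bash
python3 - <<'E'
from h import *
o=env.get_obs();print({k:o[k] for k in("time_s","qpos","tool_pos","tool_rot","force","wrist_torque","grip_width","grasp_force")})
E
```

```text
{'time_s': 9.15, 'qpos': array([-22.04196184,  14.22405138,  28.20235113, 111.21542561,
        -7.99150119,  56.51474201,   6.86087386]), 'tool_pos': array([ 0.53241455, -0.05546549,  0.23413748]), 'tool_rot': array([-1.79934985e+02,  7.03818604e-03,  8.70004517e+01]), 'force': array([-2.27652461, -2.52048507,  0.5177329 ]), 'wrist_torque': array([-0.68458953,  0.63211803,  0.01773431]), 'grip_width': 0.013566793080494376, 'grasp_force': 59.97233748435974}
```

Request:
send_rows:
  xyz:
    - [0.002,-0.0004,0]
    - [0.0039,-0.0008,0]
    - [0.0039,-0.0008,0]
    - [0.0039,-0.0008,0]
    - [0.0039,-0.0008,0]
    - [0.0039,-0.0008,0]
    - [0.0039,-0.0008,0]
    - [0.002,-0.0004,0]
    - [0,0,0]
  rotation:
    - [0,0,0]
    - [0,0,0]
    - [0,0,0]
    - [0,0,0]
    - [0,0,0]
    - [0,0,0]
    - [0,0,0]
    - [0,0,0]
    - [0,0,0]
  jaw: [0.05,0.05,0.05,0.05,0.05,0.05,0.05,0.05,0.05]

```text
time_s: 10.05
tool_pos: [0.5282, -0.0278, 0.2341]
tool_rot: [-180.0, 0.0, 87.1]
force: [-3.2, -4.8, 0.8]
grip_width: 0.0134
grasp_force: 60.0
```

```bash
python3 - <<'E'
from h import *
c=env.read_camera("top");im=c["image"]
cv2.imwrite("pics/crop2.png",cv2.resize(im[190:275,275:445],None,fx=4.7,fy=4.7,interpolation=cv2.INTER_CUBIC))
E
```

```text
(no output)
```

View pics/crop2.png

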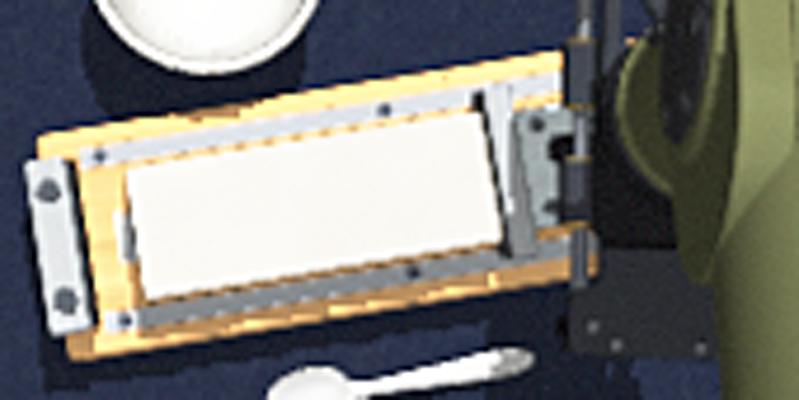

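The pad now touches the stone, whose left edge is at crop x≈135. The stop edge is at crop x≈81, which leaves roughly 20–25 mm to go. I'll carry on, then slow down.

Request:
send_rows:
  xyz:
    - [0.002,-0.0004,0]
    - [0.0039,-0.0008,0]
    - [0.0039,-0.0008,0]
    - [0.0029,-0.0006,0]
    - [0.001,-0.0002,0]
    - [0,0,0]
  rotation:
    - [0,0,0]
    - [0,0,0]
    - [0,0,0]
    - [0,0,0]
    - [0,0,0]
    - [0,0,0]
  jaw: [0.05,0.05,0.05,0.05,0.05,0.05]

```text
time_s: 10.7
tool_pos: [0.5261, -0.0141, 0.2341]
tool_rot: [-180.0, 0.1, 87.1]
force: [-3.2, -5.0, 0.5]
grip_width: 0.0132
grasp_force: 60.0
```

Request:
send_rows:
  xyz:
    - [0.001,-0.0002,0]
    - [0.001,-0.0002,0]
    - [0.001,-0.0002,0]
    - [0,0,0]
  rotation:
    - [0,0,0]
    - [0,0,0]
    - [0,0,0]
    - [0,0,0]
  jaw: [0.05,0.05,0.05,0.05]

```text
time_s: 11.1
tool_pos: [0.5257, -0.0113, 0.2341]
tool_rot: [-180.0, 0.1, 87.1]
force: [-2.9, -6.3, 0.0]
grip_width: 0.0134
grasp_force: 60.0
```

Request:
send_rows:
  xyz:
    - [0.001,-0.0002,0]
    - [0.001,-0.0002,0]
    - [0,0,0]
  rotation:
    - [0,0,0]
    - [0,0,0]
    - [0,0,0]
  jaw: [0.05,0.05,0.05]

```text
time_s: 11.4
tool_pos: [0.5254, -0.0093, 0.2341]
tool_rot: [-180.0, 0.1, 87.1]
force: [-3.8, -6.0, 0.8]
grip_width: 0.0134
grasp_force: 60.0
```

Request:
send_rows:
  xyz:
    - [0.001,-0.0002,0]
    - [0.001,-0.0002,0]
    - [0,0,0]
  rotation:
    - [0,0,0]
    - [0,0,0]
    - [0,0,0]
  jaw: [0.05,0.05,0.05]

```text
time_s: 11.7
tool_pos: [0.525, -0.0073, 0.2341]
tool_rot: [-179.9, 0.1, 87.1]
force: [-3.3, -5.1, 1.1]
grip_width: 0.0136
grasp_force: 60.0
```

Request:
send_rows:
  xyz:
    - [0.001,-0.0002,0]
    - [0.001,-0.0002,0]
    - [0,0,0]
  rotation:
    - [0,0,0]
    - [0,0,0]
    - [0,0,0]
  jaw: [0.05,0.05,0.05]

```text
time_s: 12.0
tool_pos: [0.5247, -0.0053, 0.2341]
tool_rot: [-180.0, 0.1, 87.1]
force: [-3.1, -6.2, 0.9]
grip_width: 0.0133
grasp_force: 60.0
```

Request:
send_rows:
  xyz:
    - [0.001,-0.0002,0]
    - [0.001,-0.0002,0]
    - [0,0,0]
  rotation:
    - [0,0,0]
    - [0,0,0]
    - [0,0,0]
  jaw: [0.05,0.05,0.05]

```text
time_s: 12.3
tool_pos: [0.5245, -0.0038, 0.2341]
tool_rot: [-180.0, 0.1, 87.0]
force: [-3.4, -6.9, 0.5]
grip_width: 0.0137
grasp_force: 60.0
```

Request:
send_rows:
  xyz:
    - [0.001,-0.0002,0]
    - [0,0,0]
  rotation:
    - [0,0,0]
    - [0,0,0]
  jaw: [0.05,0.05]

```text
time_s: 12.5
tool_pos: [0.5244, -0.0035, 0.2341]
tool_rot: [-180.0, 0.2, 87.0]
force: [-2.7, -8.2, 1.1]
grip_width: 0.0135
grasp_force: 60.0
```

Request:
send_rows:
  xyz:
    - [0.001,-0.0002,0]
    - [0,0,0]
  rotation:
    - [0,0,0]
    - [0,0,0]
  jaw: [0.05,0.05]

```text
time_s: 12.7
tool_pos: [0.5243, -0.0031, 0.2341]
tool_rot: [180.0, 0.2, 87.0]
force: [-2.0, -9.6, -0.4]
grip_width: 0.0134
grasp_force: 60.0
```

Request:
send_rows:
  xyz:
    - [0.001,-0.0002,0]
    - [0.001,-0.0002,0]
    - [0.001,-0.0002,0]
    - [0.001,-0.0002,0]
    - [0,0,0]
  rotation:
    - [0,0,0]
    - [0,0,0]
    - [0,0,0]
    - [0,0,0]
    - [0,0,0]
  jaw: [0.05,0.05,0.05,0.05,0.05]

```text
time_s: 13.2
tool_pos: [0.524, -0.0015, 0.2341]
tool_rot: [179.9, 0.4, 86.9]
force: [-0.5, -15.8, -1.9]
grip_width: 0.0133
grasp_force: 60.0
```

```bash
python3 - <<'E'
from h import *
o=env.get_obs();print({k:o[k] for k in("time_s","qpos","tool_pos","tool_rot","force","wrist_torque","grip_width","grasp_force")})
E
```

```text
{'time_s': 13.2, 'qpos': array([-26.82794708,  12.65575311,  26.49896192, 112.74859525,
        -6.24604618,  56.00210239,  -0.4844168 ]), 'tool_pos': array([ 0.5240112 , -0.00152404,  0.23412145]), 'tool_rot': array([179.92517014,   0.43064048,  86.90496243]), 'force': array([ -0.47543232, -15.7984579 ,  -1.8931755 ]), 'wrist_torque': array([-3.588925  ,  0.31338621,  0.10501113]), 'grip_width': 0.013269427604397078, 'grasp_force': 59.97304022312164}
```

Request:
send_rows:
  xyz:
    - [0.001,-0.0002,0]
    - [0.001,-0.0002,0]
    - [0.001,-0.0002,0]
    - [0.001,-0.0002,0]
    - [0.001,-0.0002,0]
    - [0,0,0]
    - [0,0,0]
  rotation:
    - [0,0,0]
    - [0,0,0]
    - [0,0,0]
    - [0,0,0]
    - [0,0,0]
    - [0,0,0]
    - [0,0,0]
  jaw: [0.05,0.05,0.05,0.05,0.05,0.05,0.05]

```text
time_s: 13.9
tool_pos: [0.5236, 0.0004, 0.2341]
tool_rot: [179.8, 0.7, 86.8]
force: [1.1, -23.4, -1.8]
grip_width: 0.0133
grasp_force: 60.0
```

Request:
send_rows:
  xyz:
    - [0,0,0]
    - [0,0,0]
    - [0,0,0]
    - [0,0,0]
    - [0,0,0]
    - [0,0,0]
    - [0,0,0]
    - [0,0,0]
  rotation:
    - [0,0,0.06]
    - [0,0,0.06]
    - [0,0,0.06]
    - [0,0,0.06]
    - [0,0,0.06]
    - [0,0,0]
    - [0,0,0]
    - [0,0,0]
  jaw: [0.05,0.05,0.05,0.05,0.05,0.05,0.05,0.05]

```text
time_s: 14.7
tool_pos: [0.5237, 0.0003, 0.2342]
tool_rot: [179.6, 0.6, 69.5]
force: [2.3, -23.1, -3.2]
grip_width: 0.0138
grasp_force: 60.0
```

```bash
python3 - <<'E'
from h import *
o=env.get_obs();print({k:o[k] for k in("time_s","tool_pos","tool_rot","force","wrist_torque")})
E
```

```text
{'time_s': 14.7, 'tool_pos': array([5.23746024e-01, 3.26573477e-04, 2.34152571e-01]), 'tool_rot': array([179.61608801,   0.58265168,  69.54183767]), 'force': array([  2.3415585 , -23.05932282,  -3.24533071]), 'wrist_torque': array([-5.15626462, -0.11520792, -0.12152247])}
```

Steady. Continue tightening.

Request:
send_rows:
  xyz:
    - [0,0,0]
    - [0,0,0]
    - [0,0,0]
    - [0,0,0]
    - [0,0,0]
    - [0,0,0]
    - [0,0,0]
    - [0,0,0]
    - [0,0,0]
    - [0,0,0]
    - [0,0,0]
    - [0,0,0]
  rotation:
    - [0,0,0.06]
    - [0,0,0.06]
    - [0,0,0.06]
    - [0,0,0.06]
    - [0,0,0.06]
    - [0,0,0.06]
    - [0,0,0.06]
    - [0,0,0.06]
    - [0,0,0.06]
    - [0,0,0.06]
    - [0,0,0]
    - [0,0,0]
  jaw: [0.05,0.05,0.05,0.05,0.05,0.05,0.05,0.05,0.05,0.05,0.05,0.05]

```text
time_s: 15.9
tool_pos: [0.5239, 0.0002, 0.2342]
tool_rot: [179.3, 0.2, 35.2]
force: [2.5, -24.5, -3.8]
grip_width: 0.0133
grasp_force: 60.0
```

Request:
send_rows:
  xyz:
    - [0,0,0]
    - [0,0,0]
    - [0,0,0]
    - [0,0,0]
    - [0,0,0]
    - [0,0,0]
    - [0,0,0]
    - [0,0,0]
    - [0,0,0]
    - [0,0,0]
    - [0,0,0]
    - [0,0,0]
  rotation:
    - [0,0,0.06]
    - [0,0,0.06]
    - [0,0,0.06]
    - [0,0,0.06]
    - [0,0,0.06]
    - [0,0,0.06]
    - [0,0,0.06]
    - [0,0,0.06]
    - [0,0,0.06]
    - [0,0,0.06]
    - [0,0,0]
    - [0,0,0]
  jaw: [0.05,0.05,0.05,0.05,0.05,0.05,0.05,0.05,0.05,0.05,0.05,0.05]

```text
time_s: 17.1
tool_pos: [0.5239, -0.0001, 0.2342]
tool_rot: [179.2, -0.2, 0.8]
force: [2.4, -24.5, -2.9]
grip_width: 0.0135
grasp_force: 60.0
```

```bash
python3 - <<'E'
from h import *
o=env.get_obs();print({k:o[k] for k in("time_s","qpos","tool_pos","tool_rot","force","wrist_torque")})
E
```

```text
{'time_s': 17.1, 'qpos': array([-37.29630748,  13.82692655,  38.07977053, 113.14513783,
        -9.32197564,  56.0154084 , -84.03433545]), 'tool_pos': array([ 5.23947657e-01, -1.46355563e-04,  2.34249501e-01]), 'tool_rot': array([179.23985846,  -0.2168942 ,   0.78838189]), 'force': array([  2.38793925, -24.51512169,  -2.92130122]), 'wrist_torque': array([-5.39192481, -0.34190428, -0.00601699])}
```

Request:
send_rows:
  xyz:
    - [0,0,0]
    - [0,0,0]
    - [0,0,0]
    - [0,0,0]
    - [0,0,0]
    - [0,0,0]
  rotation:
    - [0,0,0.04]
    - [0,0,0.04]
    - [0,0,0.04]
    - [0,0,0.04]
    - [0,0,0]
    - [0,0,0]
  jaw: [0.05,0.05,0.05,0.05,0.05,0.05]

```text
time_s: 17.7
tool_pos: [0.5239, -0.0002, 0.2343]
tool_rot: [179.3, -0.3, -8.4]
force: [1.7, -25.2, -3.9]
grip_width: 0.0137
grasp_force: 60.0
```

```bash
python3 - <<'E'
from h import *
o=env.get_obs();print({k:o[k] for k in("time_s","tool_pos","tool_rot","force","wrist_torque")})
E
```

```text
{'time_s': 17.7, 'tool_pos': array([ 5.23917371e-01, -2.09086149e-04,  2.34269919e-01]), 'tool_rot': array([179.27051618,  -0.33686305,  -8.36457912]), 'force': array([  1.74029073, -25.18374128,  -3.91380172]), 'wrist_torque': array([-5.42414896, -0.26042803,  0.04084325])}
```

Request:
send_rows:
  xyz:
    - [0,0,0]
    - [0,0,0]
    - [0,0,0]
    - [0,0,0]
    - [0,0,0]
  rotation:
    - [0,0,0.04]
    - [0,0,0.04]
    - [0,0,0.02]
    - [0,0,0]
    - [0,0,0]
  jaw: [0.05,0.05,0.05,0.05,0.05]

```text
time_s: 18.2
tool_pos: [0.5239, -0.0001, 0.2343]
tool_rot: [179.3, -0.4, -13.9]
force: [0.9, -24.8, -3.6]
grip_width: 0.0137
grasp_force: 60.5
```

```bash
python3 - <<'E'
from h import *
o=env.get_obs();print({k:o[k] for k in("time_s","tool_pos","tool_rot","force","wrist_torque")})
E
```

```text
{'time_s': 18.2, 'tool_pos': array([ 5.23910241e-01, -8.00754964e-05,  2.34266856e-01]), 'tool_rot': array([179.25493586,  -0.41474544, -13.92773473]), 'force': array([  0.87239748, -24.79719762,  -3.64731666]), 'wrist_torque': array([-5.57750685, -0.24703612,  0.82795002])}
```

The torque jumped to 0.83 Nm, so the knob is on its tight stop. I'll unload the push gradually before letting go.

Request:
send_rows:
  xyz:
    - [0.0004,0.0009,0]
    - [0.0004,0.0009,0]
    - [0.0004,0.0009,0]
    - [0.0004,0.0009,0]
    - [0.0004,0.0009,0]
    - [0.0004,0.0009,0]
    - [0.0004,0.0009,0]
    - [0.0004,0.0009,0]
    - [0,0,0]
  rotation:
    - [0,0,0]
    - [0,0,0]
    - [0,0,0]
    - [0,0,0]
    - [0,0,0]
    - [0,0,0]
    - [0,0,0]
    - [0,0,0]
    - [0,0,0]
  jaw: [0.05,0.05,0.05,0.05,0.05,0.05,0.05,0.05,0.05]

```text
time_s: 19.1
tool_pos: [0.5246, -0.0021, 0.2342]
tool_rot: [179.7, -0.1, -13.7]
force: [-1.0, -10.8, -0.8]
grip_width: 0.0134
grasp_force: 60.4
```

```bash
python3 - <<'E'
from h import *
o=env.get_obs();print({k:o[k] for k in("time_s","tool_pos","tool_rot","force","wrist_torque")})
E
```

```text
{'time_s': 19.1, 'tool_pos': array([ 0.52459284, -0.00207555,  0.23422771]), 'tool_rot': array([ 1.79714252e+02, -1.03927301e-01, -1.37196201e+01]), 'force': array([ -1.04268508, -10.76812186,  -0.76165209]), 'wrist_torque': array([-2.51662848,  0.58565675,  0.75960955])}
```

Request:
send_rows:
  xyz:
    - [0.0004,0.0009,0]
    - [0.0004,0.0009,0]
    - [0.0004,0.0009,0]
    - [0.0004,0.0009,0]
    - [0.0004,0.0009,0]
    - [0.0004,0.0009,0]
    - [0,0,0]
  rotation:
    - [0,0,0]
    - [0,0,0]
    - [0,0,0]
    - [0,0,0]
    - [0,0,0]
    - [0,0,0]
    - [0,0,0]
  jaw: [0.05,0.05,0.05,0.05,0.05,0.05,0.05]

```text
time_s: 19.8
tool_pos: [0.5251, -0.0036, 0.2342]
tool_rot: [-179.9, 0.1, -13.6]
force: [-4.6, -1.1, 3.2]
grip_width: 0.0137
grasp_force: 60.3
```

```bash
python3 - <<'E'
from h import *
o=env.get_obs();print({k:o[k] for k in("time_s","tool_pos","tool_rot","force","wrist_torque")})
E
```

```text
{'time_s': 19.8, 'tool_pos': array([ 0.52512789, -0.00363698,  0.23420831]), 'tool_rot': array([-1.79932529e+02,  1.27106215e-01, -1.35842619e+01]), 'force': array([-4.59731405, -1.06118613,  3.20718478]), 'wrist_torque': array([-0.23961762,  1.25521428,  0.73671461])}
```

Request:
send_rows:
  xyz:
    - [0,0,0]
    - [0,0,0]
    - [0,0,0]
    - [0,0,0]
    - [0,0,0]
    - [0,0,-0.005]
    - [0,0,-0.015]
    - [0,0,-0.02]
    - [0,0,-0.02]
    - [0,0,-0.02]
    - [0,0,-0.02]
    - [0,0,-0.01]
    - [0,0,0]
  rotation:
    - [0,0,0]
    - [0,0,0]
    - [0,0,0]
    - [0,0,0]
    - [0,0,0]
    - [0,0,0]
    - [0,0,0]
    - [0,0,0]
    - [0,0,0]
    - [0,0,0]
    - [0,0,0]
    - [0,0,0]
    - [0,0,0]
  jaw: [0.45,0.45,0.45,0.45,0.45,0.45,0.45,0.45,0.45,0.45,0.45,0.45,0.45]

```text
time_s: 21.1
tool_pos: [0.5262, -0.0055, 0.3464]
tool_rot: [-179.9, -0.2, -13.8]
force: [0.3, 0.8, -0.2]
grip_width: 0.0385
grasp_force: 0.0
```

```bash
python3 - <<'E'
from h import *
c=env.read_camera("wrist");cv2.imwrite("pics/w2.png",c["image"])
C=np.array([.5125,.0726]);a=np.radians(8.9);X=np.array([np.cos(a),np.sin(a)]);Y=np.array([-X[1],X[0]])
import pickle;pickle.dump((c,C,X,Y),open("w2.pkl","wb"))
o=env.get_obs();print({k:o[k] for k in("time_s","tool_pos","force")})
E
```

```text
{'time_s': 21.15, 'tool_pos': array([ 0.525756  , -0.00533325,  0.34499852]), 'force': array([-0.97033382, -0.15194445,  0.09529813])}
```

View pics/w2.png

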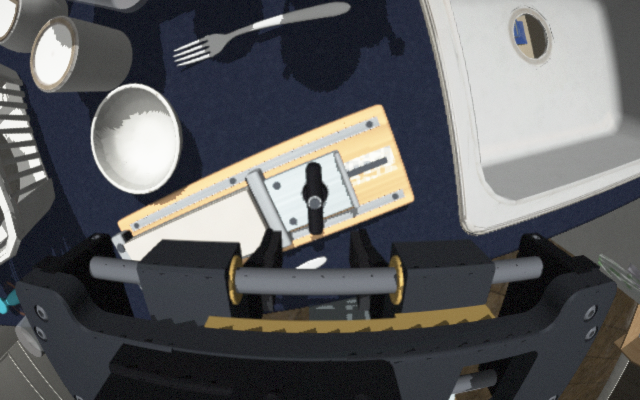

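The wrist view shows the stone closed up between the jaw head (about (265,205)) and the stop (about (125,240)). The knob at (316,198) is turned past its starting angle, the bystanders are in place and the gripper is clear.

```bash
python3 -c "
from cell import env
print(env.sign_off())"
```

```text
the job is handed in; nothing more can be done
None
```

I handed the job in at about 21 s: the stone is pushed against the end stop, the knob is turned to its tight stop, and the gripper is clear. The squeeze on the stone is my estimate from wrist force and travel, roughly 13–20 N. The sign-off returned no verdict.

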